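# Seat the row of push rivets on the candle stand

## Task

The round candle stand has a curved row of five neighbouring push rivets (an orange one, three grey, a blue one) still standing raised along its rim. Follow the row with the fingertips and gently press each rivet fully home, one after the other, beginning with the orange one and ending with the blue one at the other end. Only press: do not lift the stand or push it out of its place, and leave the tin, the card trays and the candles alone; finish with the hand clear of everything.

Things in the scene. Friction and masses are not known exactly. Their poses are not given: they have to be found in the camera images.
- stand: loose round display stand, about 0.8 kg, a wooden disc with a white top plate, 210 mm across, 24 mm high. Origin at the centre of its underside, z up. Twelve push rivets on a circle of radius 85 mm, every 30 degrees (44 mm apart): seven grey ones are already home, five neighbours, numbered 0 to 4 counterclockwise from above, stand raised at 120, 150, 180, 210, 240 degrees from its x axis
- stand_top (a point): centre of the stand's flat top face, 24 mm above the table
- rivet0_top (a point): crown of the domed head of rivet 0, the first (orange head) of the raised ones; head 18 mm across, 4 mm thick; the crown is 4 mm above the stand's top when home and up to 11 mm above it when raised; moves with the rivet
- rivet0 (a joint): how far rivet 0 is pressed in, m: 0 fully raised (starts between 0 and 0.0015), 0.007 fully home with the head flat on the stand (a firm stop). Sliding it takes about 3.5 N downwards; no spring, it stays where it is left
- rivet1_top (a point): crown of the domed head of rivet 1, the second (grey head) of the raised ones; head 18 mm across, 4 mm thick; the crown is 4 mm above the stand's top when home and up to 11 mm above it when raised; moves with the rivet
- rivet1 (a joint): how far rivet 1 is pressed in, m: 0 fully raised (starts between 0 and 0.0015), 0.007 fully home with the head flat on the stand (a firm stop). Sliding it takes about 3.5 N downwards; no spring, it stays where it is left
- rivet2_top (a point): crown of the domed head of rivet 2, the third (grey head) of the raised ones; head 18 mm across, 4 mm thick; the crown is 4 mm above the stand's top when home and up to 11 mm above it when raised; moves with the rivet
- rivet2 (a joint): how far rivet 2 is pressed in, m: 0 fully raised (starts between 0 and 0.0015), 0.007 fully home with the head flat on the stand (a firm stop). Sliding it takes about 3.5 N downwards; no spring, it stays where it is left
- rivet3_top (a point): crown of the domed head of rivet 3, the fourth (grey head) of the raised ones; head 18 mm across, 4 mm thick; the crown is 4 mm above the stand's top when home and up to 11 mm above it when raised; moves with the rivet
- rivet3 (a joint): how far rivet 3 is pressed in, m: 0 fully raised (starts between 0 and 0.0015), 0.007 fully home with the head flat on the stand (a firm stop). Sliding it takes about 3.5 N downwards; no spring, it stays where it is left
- rivet4_top (a point): crown of the domed head of rivet 4, the fifth and last (blue head) of the raised ones; head 18 mm across, 4 mm thick; the crown is 4 mm above the stand's top when home and up to 11 mm above it when raised; moves with the rivet
- rivet4 (a joint): how far rivet 4 is pressed in, m: 0 fully raised (starts between 0 and 0.0015), 0.007 fully home with the head flat on the stand (a firm stop). Sliding it takes about 3.5 N downwards; no spring, it stays where it is left
- wax_tin: bystander: loose flat gold tin, lid shut, 61x88x22 mm, origin at the centre of its underside
- card_box_1: bystander: loose clear tray of white cards, 65x92x19 mm, near the middle of the table, origin at the centre of its underside
- card_box_2: bystander: loose clear tray of white cards, 65x92x19 mm, towards the right edge of the table (other trays and jars further back are fixed), origin at the centre of its underside
- jar_tester_2: bystander: loose open glass candle with a wick, 67 mm wide, 74 mm tall, on the left, origin at the centre of its underside

How it is judged (in metres and radians):
On the way, in this order (a step that is already met when the one before it is completed fails the run):
1. rivet 0, the first (orange head), is pressed home (value of joint rivet0 above 0.0055 m), for 0.1 s.
2. rivet 1, the second (grey head), is pressed home (value of joint rivet1 above 0.0055 m), for 0.1 s.
3. rivet 2, the third (grey head), is pressed home (value of joint rivet2 above 0.0055 m), for 0.1 s.
4. rivet 3, the fourth (grey head), is pressed home (value of joint rivet3 above 0.0055 m), for 0.1 s.
5. rivet 4, the fifth and last (blue head), is pressed home (value of joint rivet4 above 0.0055 m), for 0.1 s.
At the end, for the whole second after the job is handed in: All five rivets are home (at most 1.5 mm short of flat), the stand is at rest, level, within 20 mm of where it stood, and the tin, trays and candle are within 20 mm of theirs (value of joint each of rivet0, rivet1, rivet2, rivet3, rivet4 above 0.0055 m and distance of each of stand, wax_tin, card_box_1, card_box_2, jar_tester_2 from where it was at the start of the episode below 0.02 m and angle between stand's own z axis and vertical below 0.05 rad and linear speed of stand below 0.01 m/s); the robot touches nothing.
It fails at once if the stand is lifted or tipped (height (world z) of stand_top above 0.034 m or angle between stand's own z axis and vertical above 0.12 rad).
It fails at once if the stand is pushed more than 20 mm out of its place (distance of stand from where it was at the start of the episode above 0.02 m).
It fails at once if the stand or a rivet is pressed roughly (over 40 N) (contact force between any of the arm, the fingers and stand above 40 N).
It fails at once if a bystander is moved more than 20 mm or lifted (distance of any of wax_tin, card_box_1, card_box_2, jar_tester_2 from where it was at the start of the episode above 0.02 m).
It also fails if it takes over 48 s, if anything falls off the work surface, if the arm or the gripper's body presses on something with over 40 N, if the wrist force passes 120 N, or if a joint passes its speed limit or range.

## Robot

A 6-joint arm with a two-finger parallel gripper is mounted at the origin on a cart in front of the work surface, level with it; the furniture and walls round the work are solid. World frame = base frame: x ahead of the robot, y to its left, z up, the work surface at z = 0. Lengths are in m, angles in degrees, forces in N, time in s.
With the tool pointing down it reaches from about 0.375 to 0.9 m from the base axis. Payload 3.1 kg.
Tool frame: the origin (TCP) lies midway between the tips of the shut fingers; the grasp point (between the pads) lies bot.hold_point_z behind it (bot.hold_point_z is the distance from the TCP to the grasp point, in m); z points along the fingers, y is the direction in which the jaws open and shut (so a half turn about z gives the same grasp; the last joint's range is limited). The gripper opens to 87 mm and grips with 3 to 60 N. Pads are 19 mm wide; open, the fingers measure 117 mm over their backs; the gripper's body (75 mm by 190 mm) begins 51 mm behind the grasp point.
Start: joints at [56.064, 30.224, 82.088, -0, 67.689, -10.227], TCP at [0.251, 0.572, 0.223] pointing down, gripper open.
Joint ranges: [-176.69, 176.69], [-43.24, 126.21], [12.49, 139.97], [-82, 262], [0, 151.66], [-163.58, 163.58]. Speed limits (degrees/s): [159.86, 159.86, 180, 180, 180, 180].

## Interface

Orientations are given as a 3x3 rotation matrix whose columns are the frame's x, y, z axes.
In Python, from rig import bot, vision, hand_in gives the robot as it stands. The module is installed in compiled form; this text tells all that it offers.
- The arm moves only by the shell command python3 -m handwheel 'ROWS'. ROWS is JSON, a list of rows, each an object of numbers: "hand": the gripper's target within -1 to 1 (fully open at 1, half-way at 0, shut at -1); "dx", "dy", "dz": the shift along the world's x, y, z in cm; "wx", "wy", "wz": the turn, a rotation vector about the world's x, y, z in rad. In form: [{"hand": .., "dx": .., "dy": .., "dz": .., "wx": .., "wy": .., "wz": ..}, ...]. A call has 1 to 10 rows; each row shifts and turns the commanded pose from where the row before left it; what a row does not reach is not made up. A row lasts 1/10 s, in which the tool goes at most 50 mm and 8.59 degrees, less where a joint would pass 70% of its speed; a pose out of reach is approached as far as the arm can. A call with a gripper value outside its range is refused whole. The fingers move at their own pace and stop on an object; the grip force is fixed at half the most. Time passes only in rows, so rows that do not move let the fingers close. It gives the time, the measured TCP pose, the force and the opening at its end, in the units of the state.
- bot.read_state(): the state, without advancing time (a new reading comes with each control period).
- vision.capture(name): name is "scene" or "side" or "wrist"; returns (picture, depth): 400x640x3 uint8, red, green, blue; 400x640 float32, m along the optical axis (not along the pixel's ray), 0 where there is no reading.
- vision.get_calibration(name): a dict with "fx", "fy", "cx", "cy" (pixels), "rvec" (rotation vector, rad) and "tvec" (3), from world to camera coordinates, as OpenCV has them. Camera axes: x right, y down, z forward; pixel columns grow to the right and rows downward; lengths in m; the calibration is good to about 2 mm. A picture is of the moment at which its call begins: read the wrist's pose just before it. get_calibration takes no time and is no camera call; for the wrist camera it gives the pose at the moment of the call.
- hand_in(): hands the job in, once; it reports no verdict.
The state is a dict: "time_s": time; "joint_positions": joint angles; "qvel": joint speeds; "tau": joint torques, N m; "position": TCP position; "tcp_rot": TCP orientation; "force": force on the tool from outside, world axes, zero at the start; "moment": the same for the moment, N m; "opening": opening from 0.0 (shut) to 1.0 (fully open).
Only numpy, scipy, OpenCV 4.12 (cv2) and the standard library are available. Lean on these libraries where they do the work, as an engineer would, in place of code of your own. Each camera call takes 0.05 s, during which the arm holds its last target.

## Working session

There is one attempt and no reset: what is moved stays moved. The work goes in short steps, Python scripts to look and compute and a shell command to move; the robot and the scene stay as the last step left them, time stands still between calls to the robot, and variables do not carry over. Pictures are saved under pics/ and viewed, and the job is handed in when it is done.

```bash
mkdir -p pics
python3 - <<'E'
from rig import bot, vision
import cv2
s=bot.read_state(); print({k:s[k] for k in("time_s","position","tcp_rot","force","opening")}, bot.hold_point_z)
import numpy as np
for n in("scene","side"):
    p,d=vision.capture(n); cv2.imwrite(f"pics/{n}0.png",p[:,:,::-1]); np.savez(f"{n}0.npz",p=p,d=d,**vision.get_calibration(n))
    print(vision.get_calibration(n))
E
```

```text
{'time_s': 0.0, 'position': array([0.25087799, 0.57164903, 0.22156396]), 'tcp_rot': array([[-9.15592424e-01,  4.02105912e-01, -1.16156218e-03],
       [ 4.02107451e-01,  9.15590686e-01, -1.81487913e-03],
       [ 3.33741891e-04, -2.12876239e-03, -9.99997678e-01]]), 'force': array([0.56237367, 0.37044542, 0.50478265]), 'opening': 0.9993540237110127} 0.0187
{'fx': 461.9274649131162, 'fy': 461.9274649131162, 'cx': 321.65858490021736, 'cy': 196.95367027662746, 'rvec': array([ 2.18174501, -0.57622441,  0.29535448]), 'tvec': array([-0.47034623,  0.20494532,  1.24883764])}
{'fx': 502.4878193072032, 'fy': 502.4878193072032, 'cx': 321.7092665807167, 'cy': 202.05483531438946, 'rvec': array([ 2.01886133, -0.59078122,  0.34492934]), 'tvec': array([-0.48774034,  0.18326852,  1.50347248])}
```

View pics/scene0.png

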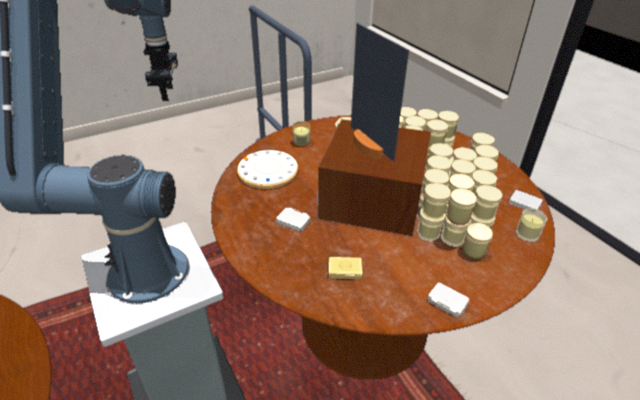

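View pics/side0.png

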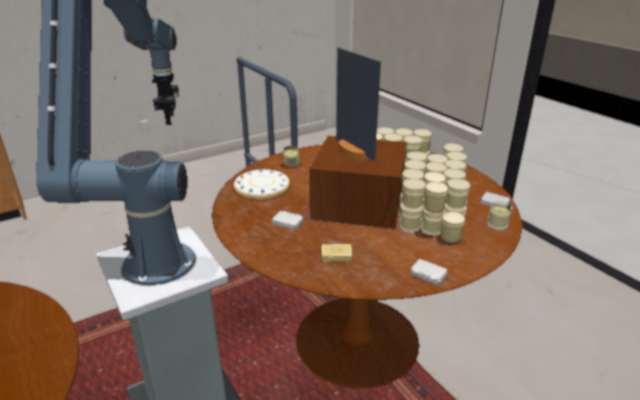

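The stand shows in the scene view around pixel (268,168), with the orange rivet near (246,160) and the blue one near (268,181). Next I'll zoom in and cast rays.

```bash
cat > h.py <<'E'
import numpy as np, cv2
def ray(c,uv,z):
    R=cv2.Rodrigues(np.array(c["rvec"]))[0]; t=np.array(c["tvec"]).reshape(3)
    o=-R.T@t
    uv=np.atleast_2d(uv).astype(float)
    d=np.c_[(uv[:,0]-c["cx"])/c["fx"],(uv[:,1]-c["cy"])/c["fy"],np.ones(len(uv))]@R
    return o+d*((z-o[2])/d[:,2])[:,None]
def blobs(p,name):
    h=cv2.cvtColor(p,cv2.COLOR_RGB2HSV)
    lo,hi={"orange":((5,150,140),(18,255,255)),"blue":((100,120,60),(125,255,255)),"white":((0,0,170),(180,60,255))}[name]
    m=cv2.inRange(h,lo,hi); n,l,s,c=cv2.connectedComponentsWithStats(m)
    return [(s[i,4],c[i],s[i,:4]) for i in range(1,n) if s[i,4]>2],l
E
python3 - <<'E'
from h import *
for n in("scene","side"):
    z=np.load(f"{n}0.npz"); p=z["p"]; 
    for col in("orange","blue","white"):
        b,l=blobs(p,col)
        for a,c,s in b:
            if 225<c[0]<305 and 145<c[1]<205: print(n,col,a,c,s,ray(z,c,0.034 if col!="white" else .024))
    x,y=(225,140) if n=="scene" else (222,160)
    cv2.imwrite(f"pics/{n}0z.png",cv2.resize(p[y:y+56,x:x+90,::-1],None,fx=8,fy=8,interpolation=cv2.INTER_CUBIC))
E
```

```text
scene blue 7 [267.28571429 179.        ] [266 178   3   3] [[0.44434555 0.1918914  0.034     ]]
scene white 1556 [267.31619537 166.7062982 ] [238 150  59  34] [[0.47998974 0.27073669 0.024     ]]
side orange 1033 [295.15876089 169.76282672] [259 146  62  56] [[0.63078019 0.27523184 0.034     ]]
side orange 12 [240.25 173.75] [238 172   5   5] [[0.43316029 0.35946184 0.034     ]]
side orange 18 [232.         181.16666667] [230 177   5  10] [[0.38030518 0.31813768 0.034     ]]
side orange 21 [228.28571429 190.71428571] [225 188   7   6] [[0.33770843 0.25468102 0.034     ]]
side orange 30 [233.86666667 197.33333333] [230 194   8   7] [[0.33434024 0.19758911 0.034     ]]
side orange 42 [260.26190476 204.30952381] [255 202  11   7] [[0.39095947 0.10187884 0.034     ]]
side white 178 [259.58426966 151.39325843] [251 145  17  14] [[0.60267686 0.53348426 0.024     ]]
side white 1095 [261.40821918 181.94794521] [234 169  55  27] [[0.47927559 0.27026844 0.024     ]]
```

View pics/scene0z.png

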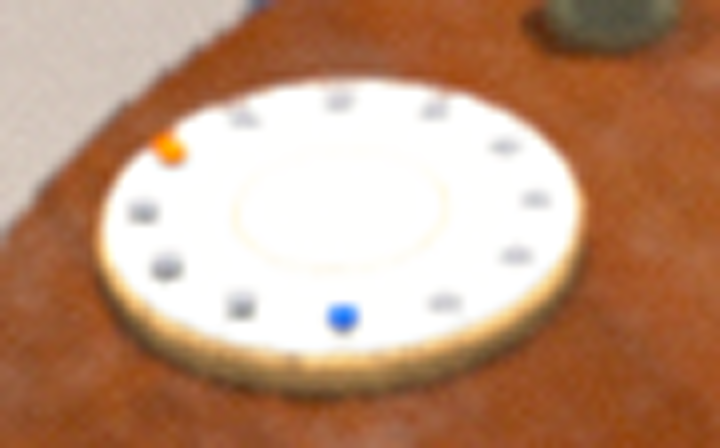

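```bash
python3 -m handwheel '[{"hand":-1,"dx":2,"dy":-3.5},{"hand":-1,"dx":2,"dy":-3.5},{"hand":-1,"dx":2,"dy":-3.5},{"hand":-1,"dx":2,"dy":-3.5},{"hand":-1,"dx":2,"dy":-3.5},{"hand":-1,"dx":2,"dy":-3.5},{"hand":-1,"dx":2,"dy":-3.5},{"hand":-1,"dx":2,"dy":-3.5},{"hand":-1},{"hand":-1}]'
python3 - <<'E'
from rig import bot, vision
from h import *
s=bot.read_state(); print({k:s[k] for k in("time_s","position","tcp_rot","force","opening")})
c=vision.get_calibration("wrist"); p,d=vision.capture("wrist"); cv2.imwrite("pics/w1.png",p[:,:,::-1]); np.savez("w1.npz",p=p,d=d,**c)
R=cv2.Rodrigues(c["rvec"])[0]; print("cam",-R.T@c["tvec"],R[2])
E
```

```text
{'time_s': 0.1, 'position': array([0.25088368, 0.57171019, 0.2216705 ]), 'tcp_rot': array([[-9.15611806e-01,  4.02061984e-01, -1.08743126e-03],
       [ 4.02063312e-01,  9.15610411e-01, -1.63368049e-03],
       [ 3.38822566e-04, -1.93303336e-03, -9.99998074e-01]]), 'force': array([-0.22964307,  0.88178783,  0.15919505]), 'opening': 0.996402542718123}
cam [0.17426029 0.60555074 0.38485107] [ 0.27815766 -0.12484503 -0.95238754]invalid input
```

View pics/w1.png

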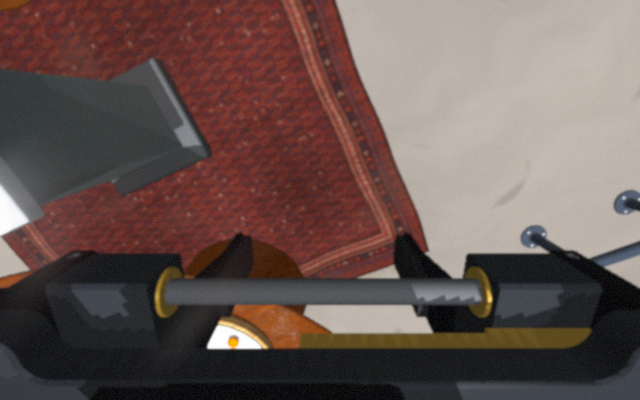

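The rows were refused, probably because every key is required. I'll resend with all of them.

```bash
python3 -m handwheel '[{"hand":-1,"dx":2,"dy":-3.5,"dz":0,"wx":0,"wy":0,"wz":0},{"hand":-1,"dx":2,"dy":-3.5,"dz":0,"wx":0,"wy":0,"wz":0},{"hand":-1,"dx":2,"dy":-3.5,"dz":0,"wx":0,"wy":0,"wz":0},{"hand":-1,"dx":2,"dy":-3.5,"dz":0,"wx":0,"wy":0,"wz":0},{"hand":-1,"dx":2,"dy":-3.5,"dz":0,"wx":0,"wy":0,"wz":0},{"hand":-1,"dx":2,"dy":-3.5,"dz":0,"wx":0,"wy":0,"wz":0},{"hand":-1,"dx":2,"dy":-3.5,"dz":0,"wx":0,"wy":0,"wz":0},{"hand":-1,"dx":2,"dy":-3.5,"dz":0,"wx":0,"wy":0,"wz":0},{"hand":-1,"dx":0,"dy":0,"dz":0,"wx":0,"wy":0,"wz":0},{"hand":-1,"dx":0,"dy":0,"dz":0,"wx":0,"wy":0,"wz":0}]'
cat > look.py <<'E'
import sys
from rig import bot, vision
from h import *
n=sys.argv[1]
s=bot.read_state(); print({k:np.round(s[k],4).tolist() for k in("time_s","position","tcp_rot","force","opening")})
c=vision.get_calibration("wrist"); p,d=vision.capture("wrist"); cv2.imwrite(f"pics/{n}.png",p[:,:,::-1]); np.savez(f"{n}.npz",p=p,d=d,**c)
R=cv2.Rodrigues(c["rvec"])[0]; print("cam",-R.T@c["tvec"],R[2])
E
python3 look.py w2
```

```text
time_s: 1.15
position: [0.4115, 0.2916, 0.2224]
tcp_rot: [[-0.915, 0.405, -0.001], [0.405, 0.915, 0.0], [0.001, -0.0, -1.0]]
force: [-0.9, 0.5, 0.3]
opening: 0.168
{'time_s': 1.15, 'position': [0.4115, 0.2916, 0.2224], 'tcp_rot': [[-0.9145, 0.4046, -0.0007], [0.4046, 0.9145, 0.0003], [0.0008, -0.0, -1.0]], 'force': [-0.9238, 0.5451, 0.2936], 'opening': 0.1685}
cam [0.33488522 0.32535352 0.38563175] [ 0.27816098 -0.12378481 -0.95252496]
```

View pics/w2.png

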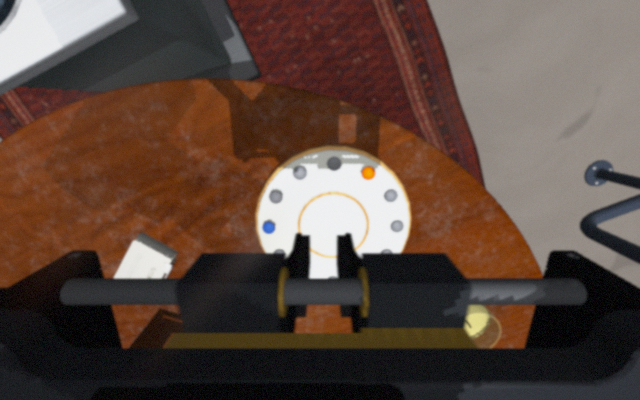

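The five raised rivets are clear in this view: orange (369,173), greys (334,163), (300,172) and (276,197), blue (268,227).

```bash
cat > fit.py <<'E'
import sys
from h import *
from scipy.optimize import least_squares
def cents(p,seeds):
    h=cv2.cvtColor(p,cv2.COLOR_RGB2HSV); out=[]
    g=cv2.cvtColor(p,cv2.COLOR_RGB2GRAY)
    for i,(u,v) in enumerate(seeds):
        m=np.zeros(g.shape,np.uint8); cv2.circle(m,(u,v),11,255,-1)
        sel=(h[...,1]>110) if i in(0,4) else (g<175)
        if i==0: sel&=h[...,2]>120
        m=((m>0)&sel).astype(np.uint8)
        n,l,s,c=cv2.connectedComponentsWithStats(m); k=1+np.argmax(s[1:,4]); out.append(c[k]); print(i,s[k],c[k].round(1))
    return np.array(out)
def fit(P,lab=""):
    a=np.radians([120,150,180,210,240])
    f=lambda q:(np.c_[q[0]+.085*np.cos(a+q[2]),q[1]+.085*np.sin(a+q[2])]-P[:,:2]).ravel()
    best=min((least_squares(f,[.48,.27,t]) for t in(0,1.5,3,-1.5)),key=lambda r:r.cost)
    print(lab,best.x.round(4),"res mm",(best.fun*1000).round(1)); X=f(best.x).reshape(-1,2)+P[:,:2]; print(X.round(4).tolist()); return X
E
python3 - <<'E'
from fit import *
z=np.load("w2.npz"); c=cents(z["p"],[(369,173),(334,163),(300,172),(276,197),(268,227)])
P=ray(z,c,.0325); print(P.round(4)); fit(P,"wrist")
z=np.load("scene0.npz"); q=np.array([(168,150),(143,212),(166,268),(240,307),(343,318)])/8-.5+[225,140]
P=ray(z,q,.0325); fit(P,"scene")
z=np.load("w2.npz"); u,v=c[0].astype(int); d=z["d"]; print([d[int(b),int(a)] for a,b in c])
R=cv2.Rodrigues(z["rvec"])[0]
for a,b in c:
    dd=d[int(round(b)),int(round(a))]; print((R.T@(np.array([(a-z["cx"])/z["fx"]*dd,(b-z["cy"])/z["fy"]*dd,dd])-z["tvec"])).round(4))
E
```

```text
0 [362 166  13  14 137] [368.  172.4]
1 [323 152  22  19 279] [333.2 161.1]
2 [291 161  15  18 170] [298.5 169.8]
3 [269 190  14  13 140] [275.4 195.8]
4 [263 222  11  11  98] [268.3 227.1]
[[0.4294 0.3439 0.0325]
 [0.3991 0.3103 0.0325]
 [0.3918 0.2669 0.0325]
 [0.4103 0.226  0.0325]
 [0.4449 0.1983 0.0325]]
wrist [0.4782 0.2761 0.1104] res mm [-1.6  0.7  1.2 -0.1  1.8 -0.2 -0.6 -0.3 -0.8 -0. ]
[[0.4278, 0.3445], [0.4003, 0.3102], [0.3937, 0.2667], [0.4097, 0.2257], [0.444, 0.1982]]
scene [0.4794 0.2713 0.106 ] res mm [-0.6 -4.3 -0.2  1.   0.4  1.1  0.2  1.   0.1  1.2]
[[0.4294, 0.34], [0.4017, 0.3057], [0.3949, 0.2623], [0.4107, 0.2212], [0.4449, 0.1936]]
[np.float32(0.35827252), np.float32(0.3547478), np.float32(0.35584125), np.float32(0.36771408), np.float32(0.38161424)]
[0.4288 0.3438 0.0345]
[0.3988 0.3103 0.0338]
[0.3916 0.2672 0.0339]
[0.4094 0.2272 0.0368]
[0.4446 0.1986 0.0335]
```

```bash
python3 -m handwheel '[{"hand":-1,"dx":0.8,"dy":2.5,"dz":-2,"wx":0,"wy":0,"wz":0},{"hand":-1,"dx":0.9,"dy":2.6,"dz":-2,"wx":0,"wy":0,"wz":0},{"hand":-1,"dx":0,"dy":0,"dz":-3,"wx":0,"wy":0,"wz":0},{"hand":-1,"dx":0,"dy":0,"dz":-3,"wx":0,"wy":0,"wz":0},{"hand":-1,"dx":0,"dy":0,"dz":-3,"wx":0,"wy":0,"wz":0},{"hand":-1,"dx":0,"dy":0,"dz":-2,"wx":0,"wy":0,"wz":0},{"hand":-1,"dx":0,"dy":0,"dz":-1.2,"wx":0,"wy":0,"wz":0},{"hand":-1,"dx":0,"dy":0,"dz":0,"wx":0,"wy":0,"wz":0},{"hand":-1,"dx":0,"dy":0,"dz":0,"wx":0,"wy":0,"wz":0}]'
python3 look.py w3
python3 - <<'E'
from rig import vision
import cv2
p,d=vision.capture("scene"); cv2.imwrite("pics/s3.png",cv2.resize(p[110:200,215:310,::-1],None,fx=6,fy=6,interpolation=cv2.INTER_CUBIC))
p,d=vision.capture("side"); cv2.imwrite("pics/e3.png",cv2.resize(p[130:210,215:310,::-1],None,fx=6,fy=6,interpolation=cv2.INTER_CUBIC))
E
```

```text
time_s: 2.1
position: [0.4282, 0.3441, 0.061]
tcp_rot: [[-0.916, 0.401, 0.001], [0.401, 0.916, 0.0], [-0.0, 0.001, -1.0]]
force: [-0.0, 1.2, -0.6]
opening: 0.005
{'time_s': 2.1, 'position': [0.4282, 0.3441, 0.061], 'tcp_rot': [[-0.9161, 0.401, 0.0006], [0.401, 0.9161, 0.0004], [-0.0004, 0.0006, -1.0]], 'force': [-0.0193, 1.1517, -0.594], 'opening': 0.0052}
cam [0.35127103 0.37752049 0.22408445] [ 0.27995409 -0.12256764 -0.95215696]
```

View pics/w3.png

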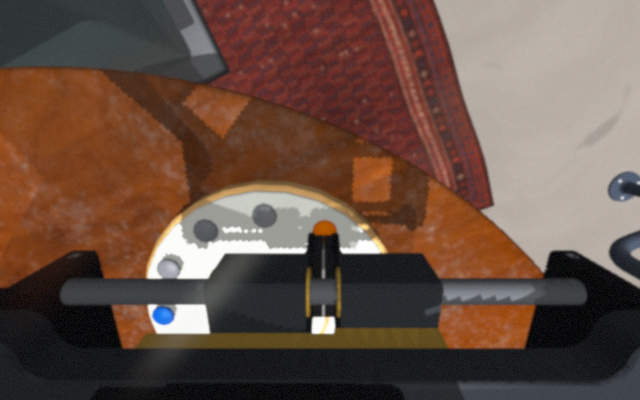

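View pics/s3.png

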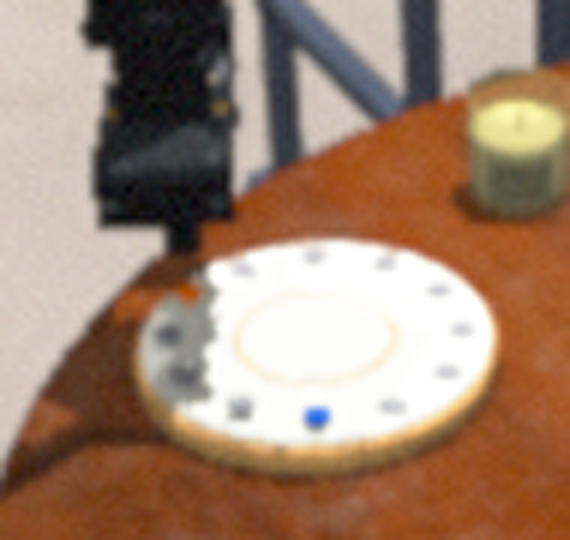

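View pics/e3.png

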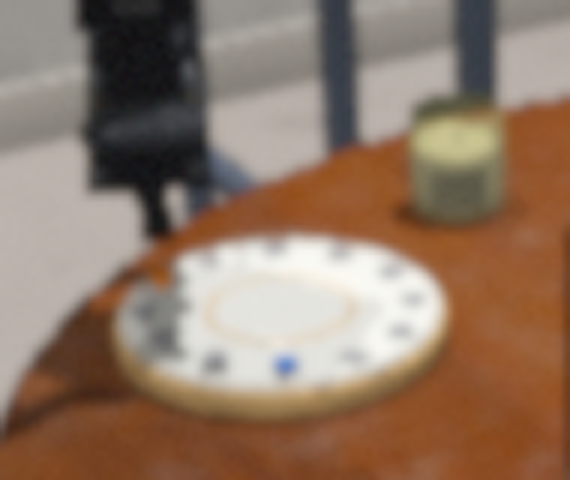

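Run:
```python
from h import *
def pj(c,X): return cv2.projectPoints(np.array([X],float),np.array(c["rvec"]),np.array(c["tvec"]),np.array([[c["fx"],0,c["cx"]],[0,c["fy"],c["cy"]],[0,0,1.]]),None)[0].reshape(2)
z=np.load("w3.npz"); print("wrist TCP",pj(z,[.4282,.3441,.061]))
for c in(np.load("scene0.npz"),):
  for X in([.4282,.3441,.061],[.4282,.3441,.034],[.4295,.3445,.034],[.43,.340,.034]):
    print(X,(pj(c,X)-[215,110]+.5)*6)
c=np.load("side0.npz")
for X in([.4282,.3441,.061],[.4282,.3441,.034]): print("side",(pj(c,X)-[215,130]+.5)*6)
p=z["p"]
cv2.imwrite("pics/w3z.png",cv2.resize(p[190:290,260:390,::-1],None,fx=6,fy=6,interpolation=cv2.INTER_CUBIC))
from fit import *
q=np.array([(325,228),(264,214),(205,229),(170,267),(163,315)]); P=ray(z,q,.0325); print(P); fit(P[1:] if 0 else P)
```

```text
wrist TCP [323.3451546  247.25942684]
[0.4282, 0.3441, 0.061] [178.97333472 252.54057297]
[0.4282, 0.3441, 0.034] [183.17822334 291.32591368]
[0.4295, 0.3445, 0.034] [184.97497535 290.40488474]
[0.43, 0.34, 0.034] [188.73317559 293.89308961]
side [154.10910904 238.35981254]
side [157.45366722 276.24155557]
[[0.42820881 0.34540894 0.0325    ]
 [0.40138881 0.31056374 0.0325    ]
 [0.39474556 0.26691359 0.0325    ]
 [0.41092458 0.22732874 0.0325    ]
 [0.44531317 0.1987902  0.0325    ]]
 [0.4791 0.2771 0.1155] res mm [ 0.2 -0.1 -0.3  0.3 -0.   0.4 -0.  -0.9  0.1  0.3]
[[0.4284, 0.3453], [0.4011, 0.3108], [0.3947, 0.2673], [0.4109, 0.2264], [0.4454, 0.1991]]
```

View pics/w3z.png

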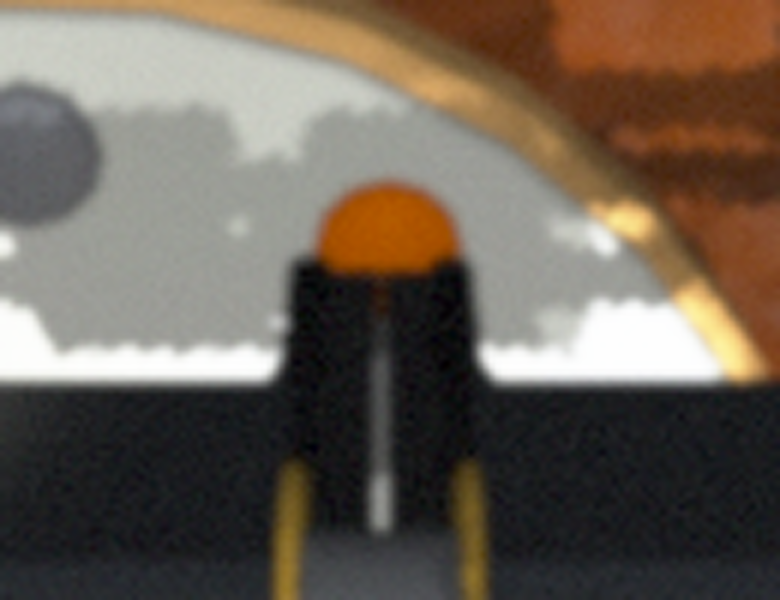

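Run:
```python
from fit import *
z=np.load("w3.npz")
for v in (230,231.5,233): print(ray(z,(324.7,v),.033).round(4))
p=z["p"]
h=cents(p,[(325,228),(264,214),(205,229),(170,267),(163,315)])
cv2.imwrite("pics/w3y.png",cv2.resize(p[190:340,130:290,::-1],None,fx=4,fy=4,interpolation=cv2.INTER_CUBIC))
```

```text
[[0.4293 0.3447 0.033 ]]
[[0.4304 0.3442 0.033 ]]
[[0.4315 0.3438 0.033 ]]
0 [314 221  22  14 252] [324.4 227.8]
1 [253 203  23  23 377] [264. 214.]
2 [194 218  23  23 377] [205. 229.]
3 [159 256  23  23 288] [169.7 266.7]
4 [153 306  21  19 296] [162.8 315. ]
```

View pics/w3y.png

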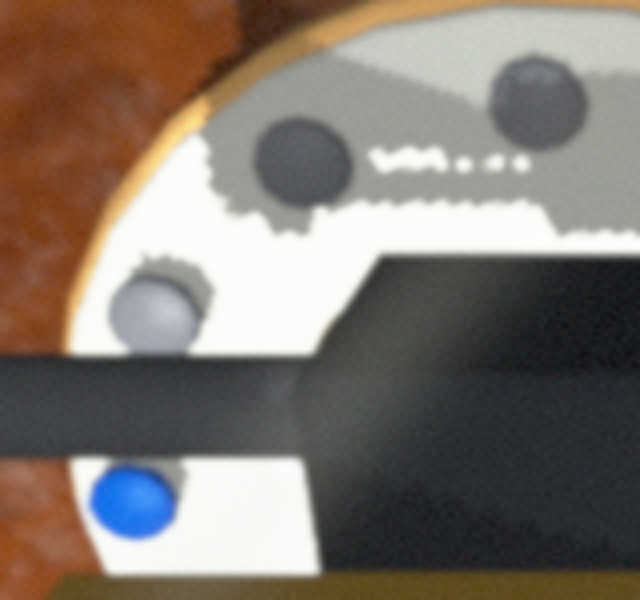

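The scene view agrees with the wrist fix, since the tip and rivet are offset by the same amount. The TCP is above the orange rivet, so I'll descend.

```bash
python3 -m handwheel '[{"hand":-1,"dx":0.15,"dy":0,"dz":-1,"wx":0,"wy":0,"wz":0},{"hand":-1,"dx":0,"dy":0,"dz":-1,"wx":0,"wy":0,"wz":0},{"hand":-1,"dx":0,"dy":0,"dz":-0.4,"wx":0,"wy":0,"wz":0},{"hand":-1,"dx":0,"dy":0,"dz":-0.15,"wx":0,"wy":0,"wz":0},{"hand":-1,"dx":0,"dy":0,"dz":-0.15,"wx":0,"wy":0,"wz":0},{"hand":-1,"dx":0,"dy":0,"dz":-0.1,"wx":0,"wy":0,"wz":0},{"hand":-1,"dx":0,"dy":0,"dz":0,"wx":0,"wy":0,"wz":0}]'
```

```text
time_s: 2.95
position: [0.4295, 0.343, 0.0326]
tcp_rot: [[-0.916, 0.402, -0.001], [0.402, 0.916, -0.0], [0.0, -0.001, -1.0]]
force: [-0.1, -0.5, 1.0]
opening: 0.004
```

```bash
python3 -m handwheel '[{"hand":-1,"dx":0,"dy":0,"dz":-0.1,"wx":0,"wy":0,"wz":0},{"hand":-1,"dx":0,"dy":0,"dz":-0.1,"wx":0,"wy":0,"wz":0},{"hand":-1,"dx":0,"dy":0,"dz":-0.1,"wx":0,"wy":0,"wz":0}]'
```

```text
time_s: 3.25
position: [0.4296, 0.3432, 0.0296]
tcp_rot: [[-0.916, 0.402, -0.0], [0.402, 0.916, -0.0], [0.0, -0.0, -1.0]]
force: [-1.6, -0.9, 4.1]
opening: 0.004
```

```bash
python3 -m handwheel '[{"hand":-1,"dx":0,"dy":0,"dz":-0.1,"wx":0,"wy":0,"wz":0}]'
```

```text
time_s: 3.35
position: [0.4295, 0.3431, 0.0285]
tcp_rot: [[-0.916, 0.402, -0.0], [0.402, 0.916, -0.0], [0.0, -0.0, -1.0]]
force: [-1.0, -2.0, 3.4]
opening: 0.006
```

Sliding takes about 3.5–4 N. I'll continue until the firm stop shows as a force rise.

```bash
python3 -m handwheel '[{"hand":-1,"dx":0,"dy":0,"dz":-0.05,"wx":0,"wy":0,"wz":0}]'; python3 -m handwheel '[{"hand":-1,"dx":0,"dy":0,"dz":-0.05,"wx":0,"wy":0,"wz":0}]'
```

```text
time_s: 3.45
position: [0.4296, 0.3431, 0.028]
tcp_rot: [[-0.916, 0.402, -0.0], [0.402, 0.916, -0.0], [0.0, -0.0, -1.0]]
force: [-2.0, -1.8, 6.8]
opening: 0.005
time_s: 3.55
position: [0.4296, 0.3431, 0.0279]
tcp_rot: [[-0.916, 0.402, -0.0], [0.402, 0.916, -0.0], [0.0, -0.0, -1.0]]
force: [-2.6, -3.0, 11.0]
opening: 0.008
```

Rivet 0 is at the firm stop (z 0.0279, 11 N). Lift and go over to rivet 1.

```bash
python3 -m handwheel '[{"hand":-1,"dx":0,"dy":0,"dz":0,"wx":0,"wy":0,"wz":0},{"hand":-1,"dx":0,"dy":0,"dz":1.2,"wx":0,"wy":0,"wz":0},{"hand":-1,"dx":0,"dy":0,"dz":1.3,"wx":0,"wy":0,"wz":0},{"hand":-1,"dx":-1.4,"dy":-1.6,"dz":0,"wx":0,"wy":0,"wz":0},{"hand":-1,"dx":-1.4,"dy":-1.6,"dz":0,"wx":0,"wy":0,"wz":0},{"hand":-1,"dx":0,"dy":0,"dz":0,"wx":0,"wy":0,"wz":0},{"hand":-1,"dx":0,"dy":0,"dz":0,"wx":0,"wy":0,"wz":0}]'; python3 look.py w4
python3 - <<'E'
import cv2
cv2.imwrite("pics/w4z.png",cv2.resize(cv2.imread("pics/w4.png")[170:340,150:420],None,fx=2.9,fy=2.9,interpolation=cv2.INTER_CUBIC))
E
```

```text
time_s: 4.25
position: [0.4031, 0.3119, 0.0533]
tcp_rot: [[-0.915, 0.403, 0.003], [0.403, 0.915, 0.001], [-0.002, 0.002, -1.0]]
force: [1.1, 0.3, -0.7]
opening: 0.005
{'time_s': 4.25, 'position': [0.4031, 0.3119, 0.0533], 'tcp_rot': [[-0.9154, 0.4026, 0.0027], [0.4026, 0.9154, 0.0015], [-0.0019, 0.0025, -1.0]], 'force': [1.1288, 0.2794, -0.7495], 'opening': 0.0045}
cam [0.32586796 0.34532756 0.21631957] [ 0.28172607 -0.12203891 -0.95170212]
```

View pics/w4z.png

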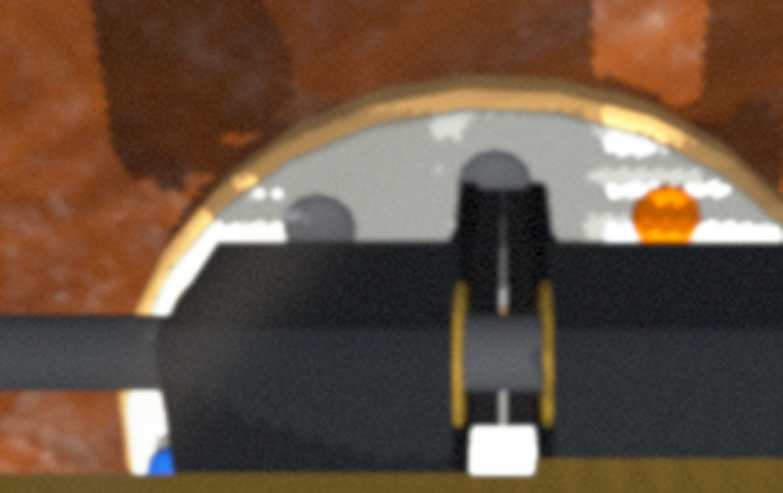

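Rivet 1 is under the fingertips, offset by about 2 mm at most. Small trim, then press.

```bash
python3 -m handwheel '[{"hand":-1,"dx":-0.1,"dy":-0.1,"dz":-0.9,"wx":0,"wy":0,"wz":0},{"hand":-1,"dx":0,"dy":0,"dz":-0.7,"wx":0,"wy":0,"wz":0},{"hand":-1,"dx":0,"dy":0,"dz":-0.1,"wx":0,"wy":0,"wz":0},{"hand":-1,"dx":0,"dy":0,"dz":-0.1,"wx":0,"wy":0,"wz":0},{"hand":-1,"dx":0,"dy":0,"dz":-0.1,"wx":0,"wy":0,"wz":0},{"hand":-1,"dx":0,"dy":0,"dz":-0.1,"wx":0,"wy":0,"wz":0},{"hand":-1,"dx":0,"dy":0,"dz":-0.1,"wx":0,"wy":0,"wz":0}]';  python3 -m handwheel '[{"hand":-1,"dx":0,"dy":0,"dz":-0.1,"wx":0,"wy":0,"wz":0}]'
```

```text
time_s: 5.0
position: [0.4005, 0.3102, 0.0317]
tcp_rot: [[-0.916, 0.402, -0.0], [0.402, 0.916, -0.0], [0.0, -0.0, -1.0]]
force: [-1.4, -0.6, 3.0]
opening: 0.005
time_s: 5.1
position: [0.4005, 0.3102, 0.0307]
tcp_rot: [[-0.916, 0.402, -0.0], [0.402, 0.916, -0.0], [0.0, -0.0, -1.0]]
force: [-2.1, 0.2, 3.8]
opening: 0.008
```

```bash
python3 -m handwheel '[{"hand":-1,"dx":0,"dy":0,"dz":-0.1,"wx":0,"wy":0,"wz":0},{"hand":-1,"dx":0,"dy":0,"dz":-0.1,"wx":0,"wy":0,"wz":0}]';  python3 -m handwheel '[{"hand":-1,"dx":0,"dy":0,"dz":-0.1,"wx":0,"wy":0,"wz":0}]';  python3 -m handwheel '[{"hand":-1,"dx":0,"dy":0,"dz":-0.05,"wx":0,"wy":0,"wz":0}]'
```

```text
time_s: 5.3
position: [0.4005, 0.3102, 0.0285]
tcp_rot: [[-0.916, 0.402, -0.0], [0.402, 0.916, -0.0], [0.0, -0.0, -1.0]]
force: [-2.3, -0.2, 3.5]
opening: 0.006
time_s: 5.4
position: [0.4005, 0.3102, 0.0278]
tcp_rot: [[-0.916, 0.402, -0.0], [0.402, 0.916, -0.0], [0.0, -0.0, -1.0]]
force: [-3.5, -0.8, 15.9]
opening: 0.005
time_s: 5.5
position: [0.4005, 0.3102, 0.0278]
tcp_rot: [[-0.916, 0.402, -0.0], [0.402, 0.916, -0.0], [0.0, -0.0, -1.0]]
force: [-3.8, -0.5, 14.9]
opening: 0.004
```

Rivet 1 is home, with 15 N at the stop. Next is rivet 2, using the same pattern.

```bash
python3 -m handwheel '[{"hand":-1,"dx":0,"dy":0,"dz":1.2,"wx":0,"wy":0,"wz":0},{"hand":-1,"dx":0,"dy":0,"dz":1.3,"wx":0,"wy":0,"wz":0},{"hand":-1,"dx":-0.3,"dy":-2.2,"dz":0,"wx":0,"wy":0,"wz":0},{"hand":-1,"dx":-0.35,"dy":-2.2,"dz":0,"wx":0,"wy":0,"wz":0},{"hand":-1,"dx":0,"dy":0,"dz":0,"wx":0,"wy":0,"wz":0},{"hand":-1,"dx":0,"dy":0,"dz":0,"wx":0,"wy":0,"wz":0},{"hand":-1,"dx":0,"dy":0,"dz":0,"wx":0,"wy":0,"wz":0}]'; python3 look.py w5
python3 - <<'E'
import cv2
cv2.imwrite("pics/w5z.png",cv2.resize(cv2.imread("pics/w5.png")[170:340,200:470],None,fx=2.9,fy=2.9,interpolation=cv2.INTER_CUBIC))
E
```

```text
time_s: 6.2
position: [0.3954, 0.267, 0.0524]
tcp_rot: [[-0.916, 0.402, 0.002], [0.402, 0.916, 0.001], [-0.002, 0.002, -1.0]]
force: [1.1, 0.1, -0.4]
opening: 0.006
{'time_s': 6.2, 'position': [0.3954, 0.267, 0.0524], 'tcp_rot': [[-0.9156, 0.402, 0.002], [0.4021, 0.9156, 0.0009], [-0.0015, 0.0016, -1.0]], 'force': [1.0673, 0.0728, -0.3686], 'opening': 0.0058}
cam [0.31822296 0.30048157 0.21541927] [ 0.2811267  -0.12243464 -0.95182852]
```

View pics/w5z.png

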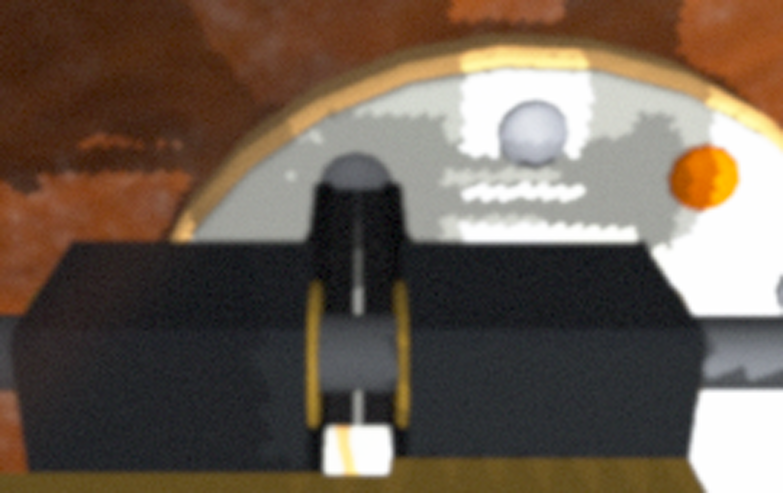

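Centred on rivet 2. Press.

```bash
python3 -m handwheel '[{"hand":-1,"dx":0,"dy":0,"dz":-0.9,"wx":0,"wy":0,"wz":0},{"hand":-1,"dx":0,"dy":0,"dz":-0.7,"wx":0,"wy":0,"wz":0},{"hand":-1,"dx":0,"dy":0,"dz":-0.1,"wx":0,"wy":0,"wz":0},{"hand":-1,"dx":0,"dy":0,"dz":-0.1,"wx":0,"wy":0,"wz":0},{"hand":-1,"dx":0,"dy":0,"dz":-0.1,"wx":0,"wy":0,"wz":0},{"hand":-1,"dx":0,"dy":0,"dz":-0.1,"wx":0,"wy":0,"wz":0},{"hand":-1,"dx":0,"dy":0,"dz":-0.1,"wx":0,"wy":0,"wz":0}]';  python3 -m handwheel '[{"hand":-1,"dx":0,"dy":0,"dz":-0.1,"wx":0,"wy":0,"wz":0}]';  python3 -m handwheel '[{"hand":-1,"dx":0,"dy":0,"dz":-0.1,"wx":0,"wy":0,"wz":0},{"hand":-1,"dx":0,"dy":0,"dz":-0.05,"wx":0,"wy":0,"wz":0}]'
```

```text
time_s: 6.95
position: [0.3942, 0.2664, 0.0312]
tcp_rot: [[-0.916, 0.402, 0.0], [0.402, 0.916, 0.0], [-0.0, 0.0, -1.0]]
force: [-0.6, 2.1, 3.1]
opening: 0.002
time_s: 7.05
position: [0.3942, 0.2664, 0.0301]
tcp_rot: [[-0.916, 0.402, 0.0], [0.402, 0.916, 0.0], [-0.0, 0.0, -1.0]]
force: [-0.9, 2.6, 4.1]
opening: 0.006
time_s: 7.25
position: [0.3943, 0.2663, 0.0285]
tcp_rot: [[-0.916, 0.402, 0.0], [0.402, 0.916, 0.0], [-0.0, 0.0, -1.0]]
force: [-0.9, 2.7, 3.7]
opening: 0.002
```

```bash
python3 -m handwheel '[{"hand":-1,"dx":0,"dy":0,"dz":-0.1,"wx":0,"wy":0,"wz":0}]';  python3 -m handwheel '[{"hand":-1,"dx":0,"dy":0,"dz":-0.05,"wx":0,"wy":0,"wz":0}]'
```

```text
time_s: 7.35
position: [0.3943, 0.2663, 0.0278]
tcp_rot: [[-0.916, 0.402, 0.0], [0.402, 0.916, 0.0], [-0.0, 0.0, -1.0]]
force: [-2.0, 2.3, 16.0]
opening: -0.0
time_s: 7.45
position: [0.3943, 0.2663, 0.0278]
tcp_rot: [[-0.916, 0.402, 0.0], [0.402, 0.916, 0.0], [-0.0, 0.0, -1.0]]
force: [-3.5, 2.1, 16.7]
opening: 0.005
```

Rivet 2 is home. On to rivet 3.

```bash
python3 -m handwheel '[{"hand":-1,"dx":0,"dy":0,"dz":1.2,"wx":0,"wy":0,"wz":0},{"hand":-1,"dx":0,"dy":0,"dz":1.3,"wx":0,"wy":0,"wz":0},{"hand":-1,"dx":0.8,"dy":-2.0,"dz":0,"wx":0,"wy":0,"wz":0},{"hand":-1,"dx":0.8,"dy":-2.0,"dz":0,"wx":0,"wy":0,"wz":0},{"hand":-1,"dx":0,"dy":0,"dz":0,"wx":0,"wy":0,"wz":0},{"hand":-1,"dx":0,"dy":0,"dz":0,"wx":0,"wy":0,"wz":0},{"hand":-1,"dx":0,"dy":0,"dz":0,"wx":0,"wy":0,"wz":0}]'; python3 look.py w6
python3 - <<'E'
import cv2
cv2.imwrite("pics/w6z.png",cv2.resize(cv2.imread("pics/w6.png")[170:340,200:470],None,fx=2.9,fy=2.9,interpolation=cv2.INTER_CUBIC))
E
```

```text
time_s: 8.15
position: [0.4099, 0.2265, 0.052]
tcp_rot: [[-0.916, 0.402, -0.001], [0.402, 0.916, -0.0], [0.0, -0.0, -1.0]]
force: [0.6, 0.3, 0.5]
opening: 0.007
{'time_s': 8.15, 'position': [0.4099, 0.2265, 0.052], 'tcp_rot': [[-0.9157, 0.4019, -0.0006], [0.4019, 0.9157, -0.0002], [0.0005, -0.0004, -1.0]], 'force': [0.5713, 0.2904, 0.5321], 'opening': 0.0072}
cam [0.33312826 0.2600734  0.2151858 ] [ 0.27867236 -0.12338771 -0.952427  ]
```

View pics/w6z.png

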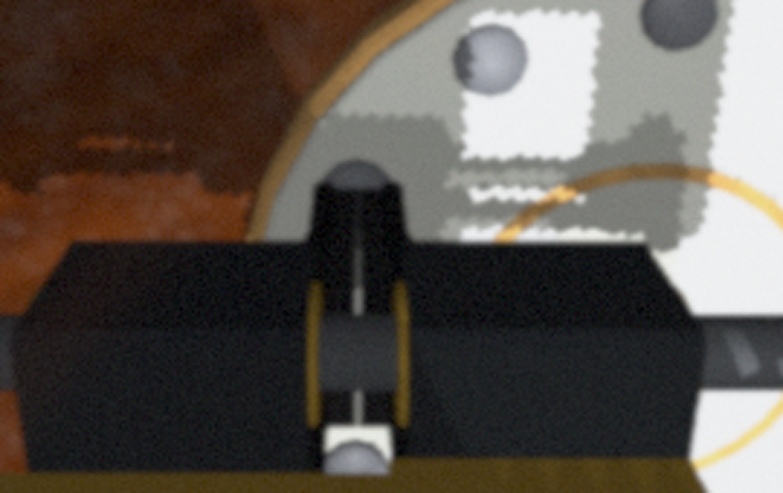

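```bash
python3 -m handwheel '[{"hand":-1,"dx":0.1,"dy":0,"dz":-0.9,"wx":0,"wy":0,"wz":0},{"hand":-1,"dx":0,"dy":0,"dz":-0.7,"wx":0,"wy":0,"wz":0},{"hand":-1,"dx":0,"dy":0,"dz":-0.1,"wx":0,"wy":0,"wz":0},{"hand":-1,"dx":0,"dy":0,"dz":-0.1,"wx":0,"wy":0,"wz":0},{"hand":-1,"dx":0,"dy":0,"dz":-0.1,"wx":0,"wy":0,"wz":0},{"hand":-1,"dx":0,"dy":0,"dz":-0.1,"wx":0,"wy":0,"wz":0},{"hand":-1,"dx":0,"dy":0,"dz":-0.1,"wx":0,"wy":0,"wz":0}]';  python3 -m handwheel '[{"hand":-1,"dx":0,"dy":0,"dz":-0.1,"wx":0,"wy":0,"wz":0},{"hand":-1,"dx":0,"dy":0,"dz":-0.1,"wx":0,"wy":0,"wz":0},{"hand":-1,"dx":0,"dy":0,"dz":-0.05,"wx":0,"wy":0,"wz":0}]';  python3 -m handwheel '[{"hand":-1,"dx":0,"dy":0,"dz":-0.1,"wx":0,"wy":0,"wz":0}]'
```

```text
time_s: 8.9
position: [0.4112, 0.2264, 0.0312]
tcp_rot: [[-0.916, 0.402, 0.0], [0.402, 0.916, 0.0], [-0.0, 0.0, -1.0]]
force: [-1.0, 3.1, 3.8]
opening: 0.004
time_s: 9.2
position: [0.4112, 0.2263, 0.0285]
tcp_rot: [[-0.916, 0.402, 0.0], [0.402, 0.916, 0.0], [0.0, 0.0, -1.0]]
force: [-0.8, 1.4, 3.8]
opening: 0.006
time_s: 9.3
position: [0.4113, 0.2263, 0.0278]
tcp_rot: [[-0.916, 0.402, 0.0], [0.402, 0.916, 0.0], [0.0, 0.0, -1.0]]
force: [-2.0, 2.2, 16.8]
opening: 0.007
```

Rivet 3 is home. Hold one row, then go to the blue one.

```bash
python3 -m handwheel '[{"hand":-1,"dx":0,"dy":0,"dz":0,"wx":0,"wy":0,"wz":0},{"hand":-1,"dx":0,"dy":0,"dz":1.2,"wx":0,"wy":0,"wz":0},{"hand":-1,"dx":0,"dy":0,"dz":1.25,"wx":0,"wy":0,"wz":0},{"hand":-1,"dx":1.7,"dy":-1.4,"dz":0,"wx":0,"wy":0,"wz":0},{"hand":-1,"dx":1.7,"dy":-1.4,"dz":0,"wx":0,"wy":0,"wz":0},{"hand":-1,"dx":0,"dy":0,"dz":0,"wx":0,"wy":0,"wz":0},{"hand":-1,"dx":0,"dy":0,"dz":0,"wx":0,"wy":0,"wz":0},{"hand":-1,"dx":0,"dy":0,"dz":0,"wx":0,"wy":0,"wz":0}]'; python3 look.py w7
python3 - <<'E'
import cv2
cv2.imwrite("pics/w7z.png",cv2.resize(cv2.imread("pics/w7.png")[170:340,200:470],None,fx=2.9,fy=2.9,interpolation=cv2.INTER_CUBIC))
E
```

```text
time_s: 10.1
position: [0.444, 0.1982, 0.052]
tcp_rot: [[-0.916, 0.402, -0.002], [0.402, 0.916, -0.0], [0.002, -0.001, -1.0]]
force: [0.0, -1.1, -0.2]
opening: 0.003
{'time_s': 10.1, 'position': [0.444, 0.1982, 0.052], 'tcp_rot': [[-0.9157, 0.4018, -0.0019], [0.4018, 0.9157, -0.0004], [0.0016, -0.0012, -1.0]], 'force': [0.0291, -1.0737, -0.1823], 'opening': 0.0029}
cam [0.36745565 0.23185212 0.21525314] [ 0.27741939 -0.12363691 -0.95276041]
```

View pics/w7z.png

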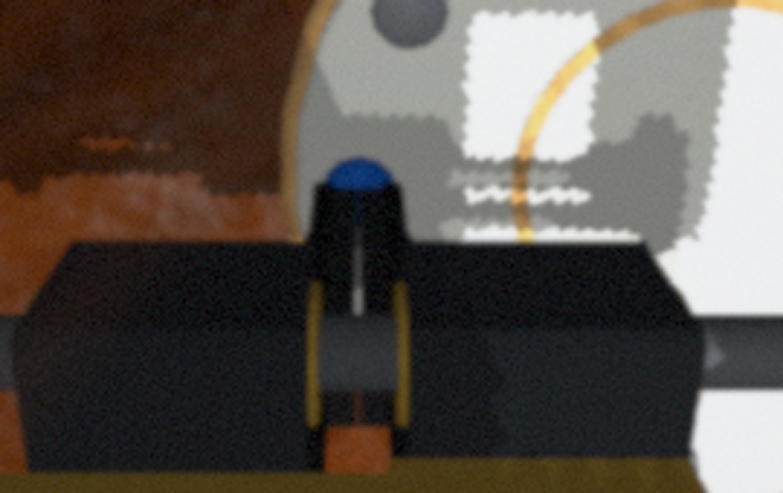

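```bash
python3 -m handwheel '[{"hand":-1,"dx":0.1,"dy":0,"dz":-0.9,"wx":0,"wy":0,"wz":0},{"hand":-1,"dx":0,"dy":0,"dz":-0.7,"wx":0,"wy":0,"wz":0},{"hand":-1,"dx":0,"dy":0,"dz":-0.1,"wx":0,"wy":0,"wz":0},{"hand":-1,"dx":0,"dy":0,"dz":-0.1,"wx":0,"wy":0,"wz":0},{"hand":-1,"dx":0,"dy":0,"dz":-0.1,"wx":0,"wy":0,"wz":0},{"hand":-1,"dx":0,"dy":0,"dz":-0.1,"wx":0,"wy":0,"wz":0},{"hand":-1,"dx":0,"dy":0,"dz":-0.1,"wx":0,"wy":0,"wz":0}]';  python3 -m handwheel '[{"hand":-1,"dx":0,"dy":0,"dz":-0.1,"wx":0,"wy":0,"wz":0},{"hand":-1,"dx":0,"dy":0,"dz":-0.1,"wx":0,"wy":0,"wz":0},{"hand":-1,"dx":0,"dy":0,"dz":-0.05,"wx":0,"wy":0,"wz":0}]';  python3 -m handwheel '[{"hand":-1,"dx":0,"dy":0,"dz":-0.1,"wx":0,"wy":0,"wz":0}]'
```

```text
time_s: 10.85
position: [0.4456, 0.1982, 0.0311]
tcp_rot: [[-0.916, 0.402, -0.001], [0.402, 0.916, -0.0], [0.001, -0.001, -1.0]]
force: [-2.4, 0.6, 2.5]
opening: 0.007
time_s: 11.15
position: [0.446, 0.1982, 0.0285]
tcp_rot: [[-0.916, 0.402, -0.001], [0.402, 0.916, -0.0], [0.0, -0.0, -1.0]]
force: [-3.0, -0.1, 3.3]
opening: 0.005
time_s: 11.25
position: [0.4461, 0.1982, 0.0278]
tcp_rot: [[-0.916, 0.402, -0.0], [0.402, 0.916, -0.0], [0.0, -0.0, -1.0]]
force: [-4.1, 0.2, 16.0]
opening: 0.001
```

Blue is home. Hold briefly, lift clear, back away and check.

```bash
python3 -m handwheel '[{"hand":-1,"dx":0,"dy":0,"dz":0,"wx":0,"wy":0,"wz":0},{"hand":-1,"dx":0,"dy":0,"dz":1.5,"wx":0,"wy":0,"wz":0},{"hand":-1,"dx":0,"dy":0,"dz":3,"wx":0,"wy":0,"wz":0},{"hand":-1,"dx":0,"dy":0,"dz":3,"wx":0,"wy":0,"wz":0},{"hand":-1,"dx":0,"dy":2,"dz":3,"wx":0,"wy":0,"wz":0},{"hand":-1,"dx":-0.8,"dy":2.3,"dz":3,"wx":0,"wy":0,"wz":0},{"hand":-1,"dx":-0.8,"dy":2.3,"dz":3,"wx":0,"wy":0,"wz":0},{"hand":-1,"dx":-0.8,"dy":2.3,"dz":3,"wx":0,"wy":0,"wz":0},{"hand":-1,"dx":0,"dy":0,"dz":0,"wx":0,"wy":0,"wz":0},{"hand":-1,"dx":0,"dy":0,"dz":0,"wx":0,"wy":0,"wz":0}]'; python3 look.py w8
python3 - <<'E'
from rig import vision
from h import *
for n in("scene","side"):
    p,d=vision.capture(n); np.savez(f"{n}9.npz",p=p,d=d)
    z=np.load(f"{n}0.npz")
    for q in (z["p"],p):
        for a,c,s in blobs(q,"white")[0]:
            if a>40 and 200<c[0]<480 and c[1]>140: print(n,a,c.round(1))
    if n=="scene": cv2.imwrite("pics/s9.png",cv2.resize(p[110:310,210:560,::-1],None,fx=2.2,fy=2.2))
E
```

```text
time_s: 12.25
position: [0.4231, 0.2877, 0.223]
tcp_rot: [[-0.916, 0.401, 0.003], [0.401, 0.916, 0.001], [-0.003, 0.002, -1.0]]
force: [0.8, -0.3, -0.5]
opening: 0.005
{'time_s': 12.25, 'position': [0.4231, 0.2877, 0.223], 'tcp_rot': [[-0.9162, 0.4008, 0.0031], [0.4008, 0.9162, 0.0005], [-0.0026, 0.0017, -1.0]], 'force': [0.7863, -0.3244, -0.4782], 'opening': 0.0053}
cam [0.34570933 0.32106452 0.38592358] [ 0.28237162 -0.12234442 -0.95147155]
scene 177 [441.3 149.3]
scene 754 [475.  158.4]
scene 1556 [267.3 166.7]
scene 209 [439.8 161.7]
scene 489 [437.2 183.7]
scene 234 [461.6 180.8]
scene 273 [463.3 196.2]
scene 412 [293.  217.3]
scene 284 [479.7 231.3]
scene 700 [448.6 298. ]
scene 393 [440.5 156.1]
scene 383 [463.9 160. ]
scene 1523 [267.7 166.6]
scene 495 [437.2 183.7]
scene 238 [461.7 180.9]
scene 277 [463.2 196.2]
scene 415 [292.9 217.3]
scene 287 [479.6 231.3]
scene 705 [448.5 298.1]
side 109 [281.2 144.9]
side 2187 [436.5 169.8]
side 178 [259.6 151.4]
side 1095 [261.4 181.9]
side 67 [410.9 208.6]
side 258 [453.5 215.9]
side 286 [287.2 217.6]
side 438 [428.8 269.3]
side 114 [281.3 144.8]
side 2228 [436.5 169.8]
side 185 [259.6 151.5]
side 1044 [262.6 181.6]
side 68 [411.  208.7]
side 269 [453.5 215.6]
side 292 [287.3 217.6]
side 441 [428.8 269.3]
```

View pics/w8.png

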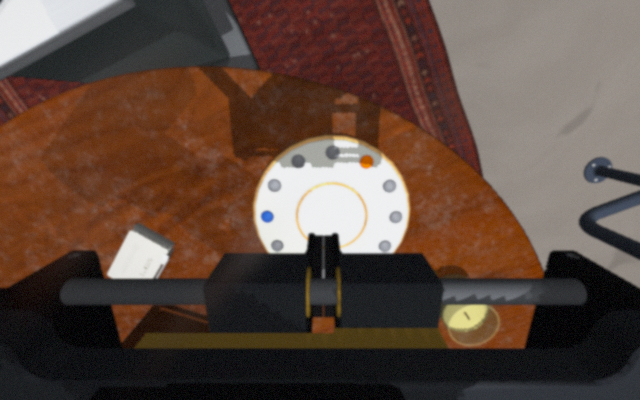

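View pics/s9.png

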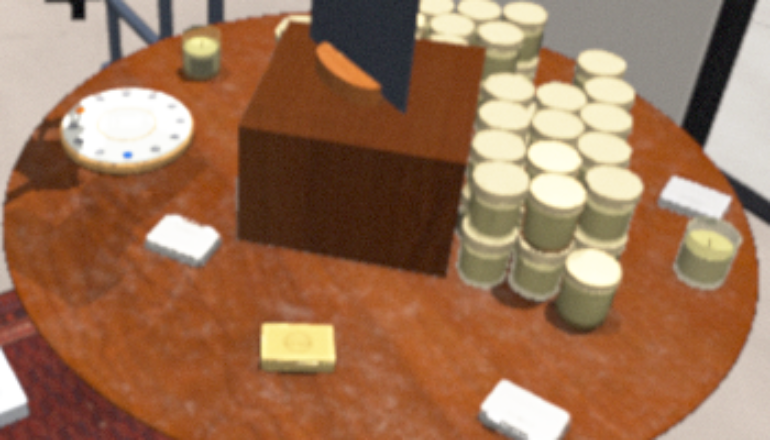

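The rivets now look the same as the flat ones. The stand's centroid has hardly moved (the 0.4–1.2 px change comes from the hand's shadow on it). The trays, tin and candle look unmoved.

```bash
python3 -c "
from rig import hand_in; print(hand_in())"
```

```text
the job is handed in; nothing more can be done
None
```

I pressed all five rivets home in order, orange, three greys, then blue, and handed the job in at about 12.4 s. `hand_in()` gave no verdict.

- **Pressing:** Each rivet slid at about 3–4 N and then met its firm stop. The fingertip was at z ≈ 0.0278–0.0279 m there, against 0.028 m expected for a rivet that is home. The vertical force read at the stops was between 11 and 17 N, well under the 40 N limit.
- **Stand and bystanders:** In the last pictures the stand and trays sit where they were. The stand's outline centre shifted by 0.4 px in the scene view and 1.2 px in the side view, which I put down to the hand's shadow. The trays shifted by 0.1 px or less. I checked the tin and candle by eye only.
- **Hand:** It finished clear, about 0.22 m above the table.
- **Disagreement between views:** At the start the scene camera put the stand about 5 mm in y away from where the wrist camera did. I used the wrist camera because it agreed with the measured fingertip position, and the views above each rivet bore it out.
- **Refused command:** My first move was refused because I left keys out of the rows, and nothing moved.

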